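Start the dry-block heater

ROBOT

A 6-joint arm with a two-finger parallel gripper is mounted at the origin on the work surface. World frame = base frame: x ahead of the robot, y to its left, z up, the work surface at z = 0. Lengths are in m, angles in rad, forces in N, time in s.
With the tool pointing down it reaches from about 0.425 to 0.95 m from the base axis. Payload 3.5 kg.
Tool frame: the origin (TCP) lies at the very end of the fingers, on their centre line; the grasp point (between the pads) lies 19 mm behind it; z points along the fingers, y is the line along which they close (so a half turn about z gives the same grasp; the last joint's range is limited). The gripper opens to 85 mm and grips with 20 to 120 N. Pads are 22 mm wide; open, the fingers measure 114 mm over their backs; the gripper's body (76 mm by 85 mm) begins 54 mm behind the grasp point. The pads swing forward as they close: fully open they stand 13 mm farther back than shut.
Start: joints at [1.167, 0.286, 1.577, -0, 1.279, -0.15], TCP at [0.169, 0.653, 0.231] pointing down, gripper open.
Joint ranges: [-2.77, 2.77], [-0.9, 2.22], [0.21, 2.48], [-1.53, 4.67], [0.24, 2.81], [-2.84, 2.84]. Speed limits (rad/s): [2.79, 2.79, 3.14, 3.14, 3.14, 3.14].

INTERFACE

Orientations are given as a unit quaternion [x, y, z, w].
In Python, from plant import ctrl gives the robot as it stands.
- The arm moves only by the tool carry_out, never from a script. Its argument "deltas" is one flat list of numbers, 6 for each row, row after row: the shift along the tool's x, y, z in m, then the turn, a rotation vector about the tool's x, y, z in rad. A call has 1 to 5 rows; each row is the pose to reach, as a shift and turn from the pose commanded when the call began, along the tool's axes at that moment; what a row does not reach only later rows make up. A row lasts 1/8 s, in which the tool goes at most 62.5 mm and 10.7 degrees, less where a joint would pass 70% of its speed; a pose out of reach is approached as far as the arm can. A call with a gripper value outside its range is refused whole. "grip" is the opening in per cent of the stroke, from 0 (shut) to 100 (fully open), set as the call begins (left out, the last holds). The fingers move at their own pace and stop on an object; "grip_force" is the grip in N (left out, the last holds). Time passes only in rows, so rows that repeat a pose let the fingers close. It gives the time, the measured TCP pose, the force, the opening and the grip force at its end, in the units of the state.
- ctrl.get_state(): the state, without advancing time (a new reading comes with each control period).
- ctrl.read_camera(name): name is "side" or "top"; returns (picture, depth): 400x640x3 uint8, red, green, blue; 400x640 float32, m along the optical axis (not along the pixel's ray), 0 where there is no reading.
- ctrl.camera_model(name): a dict with "intrinsics" (3x3 intrinsics, pixels), "extrinsics" (4x4, takes a point from world to camera coordinates). Camera axes: x right, y down, z forward; pixel columns grow to the right and rows downward; lengths in m; the calibration is good to about 2 mm. A picture is of the moment at which its call begins. camera_model takes no time and is no camera call.
- ctrl.sign_off(): hands the job in; it is judged then, once.
Trained networks look in the newest picture that a camera, given by its name, has taken for a name from the list of things; names that differ only in an ending like _2 or _b are one class to them, and where a whole thing is asked for, a point or a joint stands for the part that bears it (a point fixed in the world has none). Each returns a list of dicts, best first, with "score" (0 to 1); they miss things now and then, are a little off and sometimes report something else, mostly with a low value. They report only what shows in the picture. A call takes as long as a camera call.
- ctrl.find_in(camera, query): "uv" ([column, row] in pixels, amid what is visible of it).
The state is a dict: "time": time; "qpos": joint angles; "dq": joint speeds; "joint_efforts": joint torques, N m; "eef_pos": TCP position; "tcp_rot": TCP orientation; "contact_force": force on the tool from outside, world axes, zero at the start; "wrist_torque": the same for the moment, N m; "opening": opening from 0.0 (shut) to 1.0 (fully open); "finger_force": force on a finger pad.
Only numpy, scipy, OpenCV 4.12 (cv2) and the standard library are available. Lean on these libraries where they do the work, as an engineer would, in place of code of your own. Each camera call takes 0.05 s, during which the arm holds its last target. There are 200 camera calls.

TASK

With the fingertips, push the aluminium tube block along its bay on the heater until it is fully home against the back stop, sliding it and never lifting it. Then reach a fingertip down into the well with the green key, press the sunken key fully down for a moment, and let it spring back. Do not press the red key in the other well, and leave the vial, jar, tip box, dish and beaker where they stand.

Things in the scene. Friction and masses are not known exactly. Their poses are not given: they have to be found in the camera images.
- heater: white dry-block heater, fixed, 250 (x) x 280 (y) x 60 mm tall; origin at the centre of its underside on the bench, +x towards its back, z up. On its flat top, 60 mm up: the block's bay on the left (+y) half, and on the right half two grey key pods centred at x = -50 mm, y = -30 and -100 mm, either one in either place. A black display is on its front face
- block: loose aluminium tube block, 75 (x) x 60 (y) x 40 mm tall, with eight yellow and orange caps 13 mm across standing 8 mm above its top; 0.3 to 0.6 kg; origin at the centre of its underside, z up. It stands in the bay, 40 to 65 mm short of the back stop at the start; pushed on its front (-x) face it slides (friction 2 to 9 N) and stays where it is left
- bay_home (a point): where the block's origin lies when fully home: a point on the heater's top, 37.5 mm before the back stop; axes as the heater's, x along the bay to the stop. The bay: two blue rails along x, 14 mm high, 10 mm thick, 66 mm apart inside (3 mm play each side of the block), from 122 mm before to 38 mm past this point, open in front; the blue back stop is 26 mm high
- start_well (a point): centre of the mouth of the well with the green key, at the top face of its fixed grey pod (64 x 64 mm, 30 mm high, with a green border on top); axes as the heater's, z up. The well is round, 48 mm across, with plain vertical walls, 26 mm deep to its floor; the top of the key lies 16 mm below the mouth
- start_top (a point): centre of the flat top of the green start key, a 37 mm disc sunk in its well; moves down with the key
- start_key (a joint): travel of the green key in m: 0 up, 0.006 fully down; the spring takes about 2 N to start it and 6.3 N to hold it fully down; it springs back when released
- stop_well (a point): centre of the mouth of the other well, holding the red key; a pod of the same size and axes with a red border
- stop_key (a joint): travel of the red stop key in m, the same mechanism: 0 up, 0.006 down; must not be pressed
- vial: small amber glass vial with a blue cap, 26 mm across, 45 mm tall, loose, standing on the heater's top behind the keys; leave alone; origin at the centre of its underside
- reagent: white plastic jar with a red lid, 80 mm across, 130 mm tall, loose, standing on the bench to the left of the heater (+y side in the heater's frame); leave alone; origin at the centre of its underside
- tipbox: blue pipette-tip box with a clear lid, 92 x 122 x 64 mm tall, loose, on the bench to the right of the heater (-y side); leave alone; origin at the centre of its underside
- dish: clear flat dish, 70 mm across, 15 mm tall, loose, on the bench in front of the heater (robot side); leave alone; origin at the centre of its underside
- beaker: glass beaker, 70 mm across, 90 mm tall, loose, on the bench to the left of the heater near its front; leave alone; origin at the centre of its underside

How it is judged:
On the way, in this order (a step that is already met when the one before it is completed fails the run):
1. the block is pushed fully home against the back stop (x of block in the frame of bay_home above -0.004 m and z of block in the frame of bay_home below 0.004 m), for 0.2 s.
2. the green key is pressed down, with the block home (all of step 1 and value of joint start_key above 0.004 m), for 0.2 s.
At the end, for the whole second after the job is handed in: the block rests on the heater's top within 4 mm of the back stop, both keys are up again (under 1 mm), and every bystander is within 20 mm of where it started (all of step 1 and value of joint each of start_key, stop_key below 0.001 m and linear speed of block below 0.01 m/s and distance of each of vial, reagent, tipbox, dish, beaker from where it was at the start of the episode below 0.02 m); the robot touches nothing.
It fails at once if the block is lifted more than 8 mm or tipped more than 0.2 rad (z of block in the frame of bay_home above 0.008 m or angle between block's own z axis and vertical above 0.2 rad).
It fails at once if the green key is pressed (3 mm or more) while the block is not home (over 4 mm short) (value of joint start_key above 0.003 m and not (x of block in the frame of bay_home above -0.004 m)).
It fails at once if the red key is pressed 2 mm or more (value of joint stop_key above 0.002 m).
It fails at once if a bystander is shoved over 20 mm, or tipped over 0.3 rad (distance of any of vial, reagent, tipbox, dish, beaker from where it was at the start of the episode above 0.02 m or angle between any of vial, reagent, tipbox, dish, beaker's own z axis and vertical above 0.3 rad).
It also fails if it takes over 42 s, if anything falls off the work surface, if the arm or the gripper's body presses on something with over 40 N, if the wrist force passes 120 N, or if a joint passes its speed limit or range.

## Working session

There is one attempt and no reset: what is moved stays moved. The work goes in short steps, Python scripts to look and compute and a tool call to move; the robot and the scene stay as the last step left them, time stands still between calls to the robot, and variables do not carry over. Pictures are saved under pics/ and viewed, at most 10 in all, crops included, and the job is handed in when it is done.

Besides the shell and the picture viewer there is one more tool, called after ">>>" as name(argument=value, ...) on one line, values as JSON. carry_out: Moves the arm, as the interface text tells. Its arguments: {"type":"object","properties":{"deltas":{"type":"array"},"grip":{"type":"number"},"grip_force":{"type":"number"}},"required":["deltas"]}

```bash
mkdir -p pics; cat > h.py <<'E'
import numpy as np, cv2
from plant import ctrl
from scipy.spatial.transform import Rotation as R
def cloud(n):
    im,d=ctrl.read_camera(n); m=ctrl.camera_model(n); K=np.array(m["intrinsics"]); E=np.array(m["extrinsics"])
    v,u=np.mgrid[:d.shape[0],:d.shape[1]]
    p=np.stack([(u-K[0,2])*d/K[0,0],(v-K[1,2])*d/K[1,1],d],-1)
    w=(p-E[:3,3])@E[:3,:3]; w[d==0]=np.nan
    return im,w
E
python3 - <<'E'
from h import *
for n in("top","side"):
    im,w=cloud(n); cv2.imwrite(f"pics/{n}0.png",im[:,:,::-1]); np.save(n+".npy",w)
    for q in("block","start_well","stop_well","heater","vial","reagent","beaker"):
        r=ctrl.find_in(n,q)
        for a in r[:2]:
            u,v=np.round(a["uv"]).astype(int); print(n,q,round(a["score"],2),u,v,w[v,u].round(3))
s=ctrl.get_state();print(s)
E
```

```text
top block 0.85 280 200 [0.551 0.123 0.101]
top start_well 0.9 320 213 [0.518 0.02  0.076]
top stop_well 0.69 348 217 [ 0.505 -0.054  0.073]
top heater 0.78 307 193 [0.578 0.053 0.06 ]
top vial 0.61 333 166 [ 0.638 -0.018  0.104]
top reagent 0.7 220 173 [0.619 0.274 0.131]
top beaker 0.58 217 212 [0.543 0.308 0.015]
side block 0.89 307 185 [0.559 0.096 0.098]
side start_well 0.6 303 215 [0.518 0.03  0.072]
side start_well 0.29 313 239 [ 0.504 -0.049  0.074]
side stop_well 0.85 315 239 [ 0.508 -0.05   0.073]
side stop_well 0.59 358 306 [ 0.504 -0.222  0.064]
side heater 0.92 330 230 [ 0.539 -0.054  0.088]
side heater 0.22 305 151 [0.629 0.254 0.089]
side vial 0.53 366 210 [ 0.637 -0.035  0.092]
side reagent 0.81 303 149 [0.623 0.255 0.096]
side beaker 0.73 268 168 [0.521 0.254 0.064]
{'time': 0.8, 'qpos': array([ 1.16701722e+00,  2.86241769e-01,  1.57669444e+00, -1.85413617e-05,
        1.27860036e+00, -1.49984023e-01]), 'dq': array([ 0.00078724,  0.00107011, -0.00104134, -0.00010019, -0.00204267,
        0.00155913]), 'joint_efforts': array([ 1.64073163e-04, -4.05911207e+01, -2.92927051e+01, -1.16705901e-04,
        4.85267337e-04,  2.15867217e-07]), 'eef_pos': array([0.16943906, 0.65337541, 0.23136675]), 'tcp_rot': array([1.26554595e-01, 9.91959643e-01, 2.45468985e-05, 1.62050899e-05]), 'contact_force': array([-0.47786781, -0.53162633,  0.39456097]), 'wrist_torque': array([ 0.00447822, -0.00669766, -0.00404194]), 'finger_force': 0.0, 'opening': 0.9985648362202679}
```

```bash
python3 - <<'E'
import cv2
a=cv2.imread("pics/top0.png")[130:270,190:390]; cv2.imwrite("pics/topc.png",cv2.resize(a,None,fx=4,fy=4,interpolation=cv2.INTER_CUBIC))
a=cv2.imread("pics/side0.png")[120:320,220:420]; cv2.imwrite("pics/sidec.png",cv2.resize(a,None,fx=3,fy=3,interpolation=cv2.INTER_CUBIC))
E
```

```text
(no output)
```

View pics/topc.png

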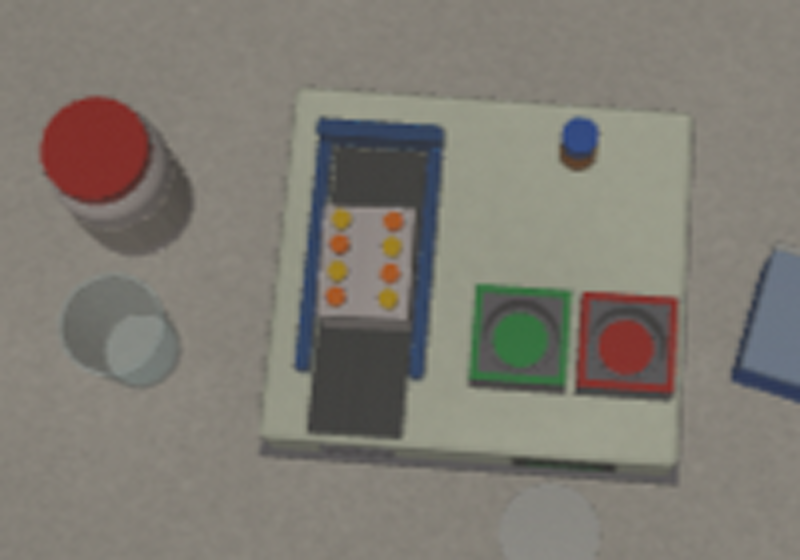

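View pics/sidec.png

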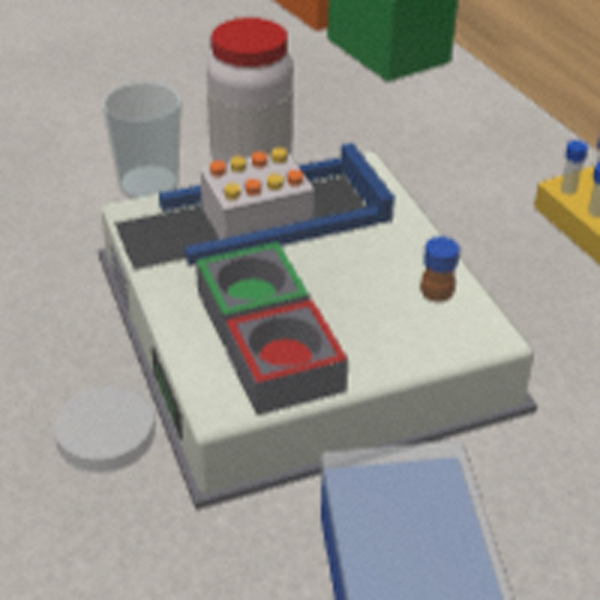

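The top view shows the green pod next to the bay at crop (520,335) and the red one outboard at (627,343). The block sits mid-bay at (365,265), and the heater is yawed a few degrees. The side view agrees. Next I'll fit the geometry.

```bash
cat >> h.py <<'E'
def onplane(n,uv,z):
    m=ctrl.camera_model(n); K=np.array(m["intrinsics"]); E=np.array(m["extrinsics"])
    uv=np.atleast_2d(uv).astype(float); r=np.c_[uv,np.ones(len(uv))]@np.linalg.inv(K).T@E[:3,:3]
    c=-E[:3,:3].T@E[:3,3]; return c+r*((z-c[2])/r[:,2])[:,None]
def rect(n,mask,z):
    k,l,s,_=cv2.connectedComponentsWithStats(mask.astype(np.uint8)); i=1+s[1:,4].argmax()
    v,u=np.nonzero(l==i); p=onplane(n,np.c_[u,v],z)[:,:2]
    c,wh,a=cv2.minAreaRect((p*1000).astype(np.float32)); return np.round(c,1),np.round(wh,1),round(a,1),len(u)
E
python3 - <<'E'
from h import *
for n in("top","side"):
    im=cv2.imread(f"pics/{n}0.png"); w=np.load(n+".npy"); h=cv2.cvtColor(im,cv2.COLOR_BGR2HSV); H,S,V=[h[...,i].astype(int) for i in range(3)]
    near=(abs(w[...,0]-.56)<.2)&(abs(w[...,1]-.05)<.2); z=w[...,2]
    print(n,"heater",rect(n,near&(z>.05)&(z<.2),.06))
    print("green",rect(n,near&(S>100)&(H>40)&(H<85)&(z>.082),.09), "key", rect(n,near&(S>100)&(H>40)&(H<85)&(z<.082)&(z>.062),.074))
    print("red",rect(n,near&(S>100)&((H<8)|(H>172))&(z>.082),.09))
    print("blue",rect(n,near&(S>90)&(H>100)&(H<130)&(z>.062)&(w[...,1]>.03),.074))
    bx=near&(z>.093)&(z<.112)&(w[...,1]>.05)&((S<90)|(H<40))
    print("block",rect(n,bx,.101), "zmed",np.median(z[bx]))
    a=near&(z>.04)&(z<.075)&(S<60); print("ztop",np.median(z[a]))
E
```

```text
top heater (array([564.5,  45. ]), array([278.4, 250. ]), 84.0, 9095)
green (array([529. ,  19.4]), array([63. , 34.4]), 78.3, 53) key (array([512.8,  20.4]), array([31.8, 32.4]), 88.1, 133)
red (array([506.9, -48.1]), array([62.2, 63.3]), 83.9, 166)
blue (array([571.1,  82.9]), array([  7.3, 155.9]), 84.2, 154)
block (array([563. , 119.7]), array([60.2, 76.2]), 85.3, 645) zmed 0.10145929457683063
ztop 0.061037573773300165
side heater (array([568.1,  51.6]), array([312.4, 253.7]), 84.0, 9076)
green (array([514.2,  19.2]), array([61.5, 61.3]), 84.1, 112) key (array([515.9,  25.2]), array([20.3, 30.4]), 64.0, 78)
red (array([506.9, -49.4]), array([64.8, 62.5]), 84.2, 216)
blue (array([583. , 117.3]), array([109.4, 178.7]), 84.4, 494)
block (array([562.4, 114.2]), array([69.5, 76. ]), 83.7, 523) zmed 0.09835339121297153
ztop 0.05786228754088383
```

```bash
cat >> h.py <<'E'
C=np.array([566,45.]); X=np.array([.9945,-.1045]); Y=np.array([.1045,.9945])
def H2W(hx,hy): return (C+hx*X+hy*Y)/1000
def W2H(p): d=np.array(p)[:2]*1000-C; return np.array([d@X,d@Y])
def delta(hx,hy,z):
    s=ctrl.get_state(); r=R.from_quat(s["tcp_rot"]); t=np.r_[H2W(hx,hy),z]
    G=R.from_matrix(np.c_[np.r_[-X,0],np.r_[Y,0],[0,0,-1]])
    print("t",round(s["time"],2),"now H",W2H(s["eef_pos"]).round(1),s["eef_pos"][2].round(4),"F",s["contact_force"].round(1))
    print("delta",r.inv().apply(t-s["eef_pos"]).round(4),(r.inv()*G).as_rotvec().round(3))
E
python3 - <<'E'
from h import *
print("stop front top edge", W2H(onplane("top",[[190+335/4,130+143/4],[190+440/4,130+148/4]],.086)[0]),W2H(onplane("top",[[190+440/4,130+148/4]],.086)[0]))
print("stop back", W2H(onplane("top",[[190+380/4,130+122/4]],.086)[0]))
delta(-85,74,.231)
E
```

```text
stop front top edge [ 73.71186983 103.86618706] [75.2134172  32.84370741]
stop back [90.8166777  74.92149276]
t 0.8 now H [-458.   563.6] 0.2314 F [-0.5 -0.5  0.4]
delta [-4.416e-01 -4.288e-01  4.000e-04] [ 0.     0.    -0.149]
```

>>> carry_out(deltas=[-0.045,-0.043,0,0,0,-0.05,-0.09,-0.087,0,0,0,-0.1,-0.134,-0.13,0,0,0,-0.149,-0.178,-0.173,0,0,0,-0.149,-0.222,-0.216,0,0,0,-0.149], grip=0)

```text
time: 1.42
eef_pos: [0.3308, 0.3869, 0.2317]
tcp_rot: [0.052, 0.999, 0.0, 0.0]
contact_force: [0.9, 0.4, 0.2]
opening: -0.001
finger_force: 0.0
```

```bash
python3 -c "
from h import *
delta(-85,74,.231)"
```

```text
t 1.43 now H [-269.6  315.4] 0.2317 F [0.9 0.4 0.2]
delta [-0.1845 -0.2415  0.0007] [0.001 0.001 0.   ]
```

>>> carry_out(deltas=[-0.037,-0.048,0,0,0,0,-0.074,-0.096,0,0,0,0,-0.111,-0.144,0,0,0,0,-0.148,-0.192,0,0,0,0,-0.185,-0.2415,0,0,0,0])

```text
time: 2.05
eef_pos: [0.4897, 0.1272, 0.2318]
tcp_rot: [0.052, 0.999, 0.0, 0.001]
contact_force: [0.5, 0.9, 0.4]
opening: 0.001
finger_force: 0.0
```

```bash
python3 -c "
from h import *
delta(-85,74,.074)"
```

```text
t 2.05 now H [-84.5  73.8] 0.2318 F [0.5 0.9 0.4]
delta [7.000e-04 1.000e-04 1.578e-01] [ 0.     0.001 -0.   ]
```

>>> carry_out(deltas=[0,0,0.05,0,0,0,0,0,0.1,0,0,0,0,0,0.13,0,0,0,0,0,0.15,0,0,0,0,0,0.157,0,0,0])

```text
time: 2.68
eef_pos: [0.4879, 0.1289, 0.073]
tcp_rot: [0.052, 0.999, -0.0, -0.001]
contact_force: [-0.2, 1.5, -0.3]
opening: 0.004
finger_force: 0.0
```

```bash
python3 - <<'E'
from h import *
delta(-65,74,.074)
im,w=cloud("side"); cv2.imwrite("pics/s1.png",cv2.resize(im[100:300,200:440,::-1],None,fx=3,fy=3))
E
```

```text
t 2.67 now H [-86.4  75.3] 0.073 F [-0.2  1.5 -0.3]
delta [-0.0214 -0.0013 -0.001 ] [-0.    -0.002 -0.   ]
```

View pics/s1.png

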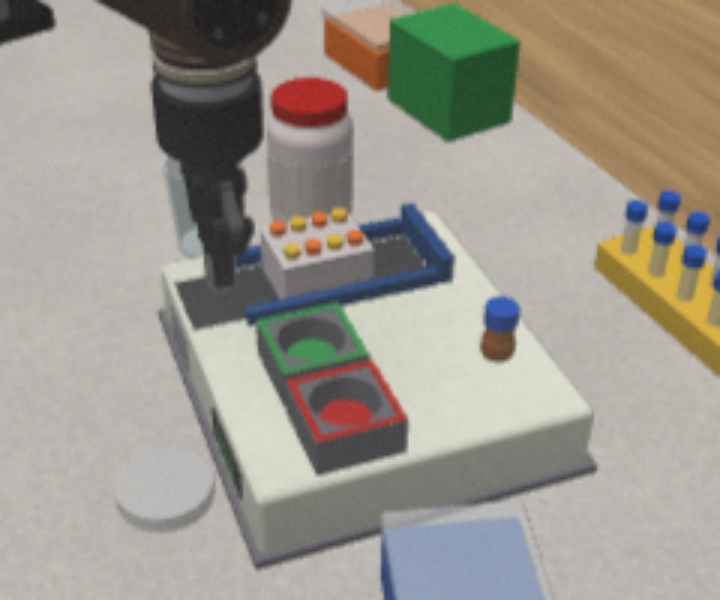

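The closed fingertips, at (220,280), stand centred in front of the block between the rails. Next I push.

>>> carry_out(deltas=[-0.012,0,0,0,0,0,-0.024,0,0,0,0,0,-0.034,0,0,0,0,0,-0.042,0,0,0,0,0,-0.05,0,0,0,0,0])

```text
time: 3.35
eef_pos: [0.5386, 0.1238, 0.0743]
tcp_rot: [0.052, 0.999, -0.0, -0.001]
contact_force: [-4.6, -0.1, 3.7]
opening: -0.002
finger_force: 2.4
```

>>> carry_out(deltas=[-0.005,0,0,0,0,0,-0.01,0,0,0,0,0,-0.014,0,0,0,0,0,-0.017,0,0,0,0,0,-0.019,0,0,0,0,0])

```text
time: 3.98
eef_pos: [0.5575, 0.1218, 0.0743]
tcp_rot: [0.052, 0.999, -0.0, -0.0]
contact_force: [-3.6, -0.7, 3.6]
opening: -0.003
finger_force: 2.4
```

```bash
python3 -c "
from h import *
delta(-11,74,.074)"
```

```text
t 3.98 now H [-16.5  75.5] 0.0743 F [-3.6 -0.7  3.6]
delta [-0.0055 -0.0015  0.0003] [-0. -0. -0.]
```

Not at the stop yet, because the force is only the friction. I continue in small steps.

>>> carry_out(deltas=[-0.002,0,0,0,0,0,-0.004,0,0,0,0,0,-0.006,0,0,0,0,0,-0.006,0,0,0,0,0])

```text
time: 4.47
eef_pos: [0.5639, 0.1211, 0.0743]
tcp_rot: [0.052, 0.999, 0.0, 0.001]
contact_force: [-3.0, 0.2, 2.3]
opening: 0.0
finger_force: 1.3
```

>>> carry_out(deltas=[-0.001,0,0,0,0,0,-0.002,0,0,0,0,0,-0.003,0,0,0,0,0,-0.003,0,0,0,0,0])

```text
time: 4.97
eef_pos: [0.5666, 0.1209, 0.0743]
tcp_rot: [0.052, 0.999, 0.0, 0.0]
contact_force: [-4.0, 0.5, 1.9]
opening: -0.001
finger_force: 1.7
```

>>> carry_out(deltas=[-0.001,0,0,0,0,0,-0.002,0,0,0,0,0,-0.003,0,0,0,0,0,-0.003,0,0,0,0,0])

```text
time: 5.48
eef_pos: [0.5697, 0.1205, 0.0743]
tcp_rot: [0.052, 0.999, 0.0, 0.0]
contact_force: [-3.4, 0.5, 2.5]
opening: -0.001
finger_force: 1.5
```

```bash
python3 - <<'E'
from h import *
im,w=cloud("side"); cv2.imwrite("pics/s2.png",cv2.resize(im[130:230,240:380,::-1],None,fx=5,fy=5))
delta(-4,74,.074)
E
```

```text
t 5.53 now H [-4.3 75.5] 0.0743 F [-2.7  0.   1.5]
delta [-0.0003 -0.0015  0.0003] [ 0.     0.001 -0.   ]
```

View pics/s2.png

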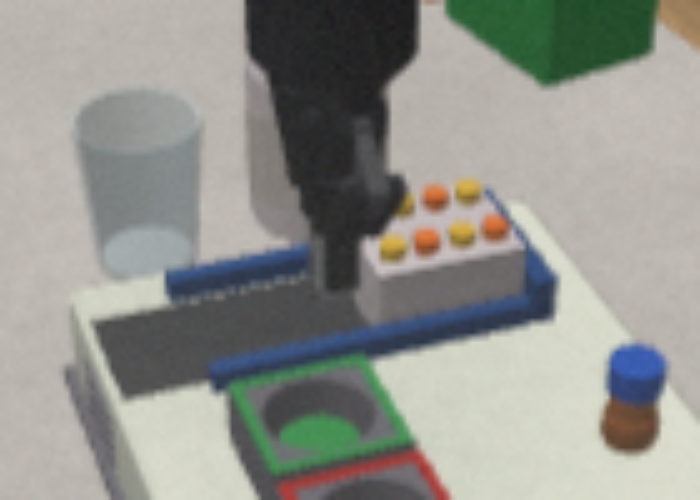

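The block is nearly against the stop, with a small gap at about (525,260). I keep pushing until the force rises.

>>> carry_out(deltas=[-0.0015,0,0,0,0,0,-0.003,0,0,0,0,0,-0.004,0,0,0,0,0,-0.004,0,0,0,0,0])

```text
time: 6.02
eef_pos: [0.57, 0.1205, 0.0743]
tcp_rot: [0.052, 0.999, -0.0, -0.005]
contact_force: [-14.1, 0.5, 10.9]
opening: -0.0
finger_force: 7.2
```

The force jumped to 14 N with no further advance, so the block is home. I back off and rise.

>>> carry_out(deltas=[0.01,0,0,0,0,0,0.03,0,0,0,0,0,0.045,0,-0.01,0,0,0,0.045,0,-0.05,0,0,0,0.045,0,-0.08,0,0,0])

```text
time: 6.65
eef_pos: [0.5298, 0.1247, 0.1559]
tcp_rot: [0.052, 0.999, 0.0, 0.002]
contact_force: [0.5, 0.7, -0.1]
opening: 0.002
finger_force: 0.0
```

```bash
python3 - <<'E'
from h import *
delta(-49.5,-30.5,.15)
for n in("top","side"):
    im,w=cloud(n); h=cv2.cvtColor(im,cv2.COLOR_RGB2HSV); H,S,V=[h[...,i].astype(int) for i in range(3)]
    near=(abs(w[...,0]-.56)<.2)&(abs(w[...,1]-.05)<.2); z=w[...,2]
    c,s,a,k=rect(n,near&(z>.093)&(z<.1125)&(w[...,1]>.05)&(W2H.__call__ and V>110)&((S<90)|(H<40)),.101); print(n,"block",W2H(c/1000),s,a,k)
    c,s,a,k=rect(n,near&(S>100)&(H>40)&(H<85)&(z>.082),.09); print("green",W2H(c/1000),s,a,k)
    if n=="side": cv2.imwrite("pics/s3.png",cv2.resize(im[100:300,200:440,::-1],None,fx=3,fy=3))
E
```

```text
t 6.65 now H [-44.4  75.5] 0.1559 F [ 0.5  0.7 -0.1]
delta [ 0.0052 -0.106   0.0059] [ 0.     0.005 -0.   ]
top block [-79.1918   1.5324] [0. 0.] 0.0 1
green [-48.8446 -27.9569] [58.6 62.8] 85.0 100
side block [40.48805 69.20845] [66.4 77.1] 85.1 473
green [-48.9498 -30.7833] [61.2 61.2] 83.8 111
```

View pics/s3.png

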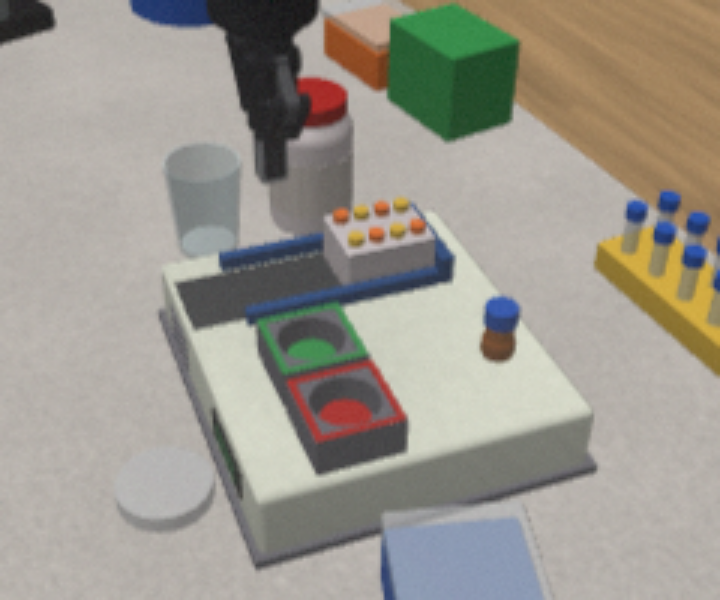

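The block sits against the stop at (435,250). Next I move over the green well.

>>> carry_out(deltas=[0.002,-0.04,0,0,0,0,0.004,-0.08,0,0,0,0,0.005,-0.1055,0,0,0,0,0.005,-0.1055,0,0,0,0,0.005,-0.1055,0.04,0,0,0])

```text
time: 7.38
eef_pos: [0.5159, 0.0202, 0.1167]
tcp_rot: [0.053, 0.999, -0.0, 0.005]
contact_force: [0.8, 0.8, -0.1]
opening: -0.002
finger_force: 0.0
```

```bash
python3 - <<'E'
from h import *
delta(-49,-30,.078)
for n in("top","side"):
  im,w=cloud(n); cv2.imwrite(f"pics/g{n}.png",cv2.resize(im[150:270,260:400,::-1],None,fx=4,fy=4))
cv2.imwrite("pics/g.png",np.vstack([cv2.resize(cv2.imread(f"pics/g{n}.png"),(350,300)) for n in("top","side")]))
E
```

```text
t 7.38 now H [-47.2 -29.9] 0.1167 F [ 0.8  0.8 -0.1]
delta [ 0.0021 -0.0001  0.0387] [-0.     0.009 -0.001]
```

View pics/g.png

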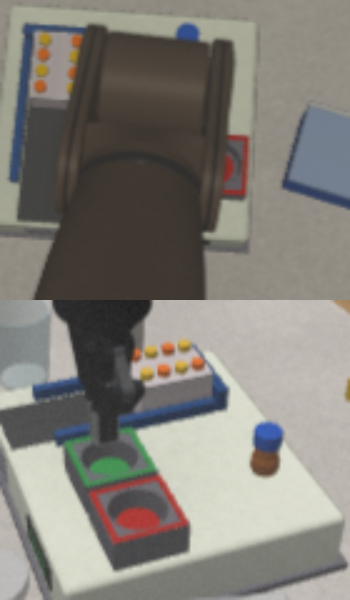

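The fingertip is above the green well's mouth in the side view. I descend to just above the key.

>>> carry_out(deltas=[0.001,0,0.012,0,0,0,0.001,0,0.024,0,0,0,0.001,0,0.034,0,0,0,0.001,0,0.038,0,0,0,0.001,0,0.038,0,0,0])

```text
time: 8.1
eef_pos: [0.5115, 0.0206, 0.0761]
tcp_rot: [0.052, 0.999, 0.0, -0.0]
contact_force: [0.3, 0.3, 0.4]
opening: -0.005
finger_force: 0.0
```

>>> carry_out(deltas=[-0.002,0,0.003,0,0,0,-0.002,0,0.005,0,0,0,-0.002,0,0.007,0,0,0,-0.002,0,0.008,0,0,0,-0.002,0,0.008,0,0,0])

```text
time: 8.72
eef_pos: [0.5143, 0.0202, 0.0691]
tcp_rot: [0.052, 0.999, -0.0, 0.001]
contact_force: [-1.4, 0.9, 4.9]
opening: 0.005
finger_force: 2.7
```

>>> carry_out(deltas=[0,0,0.002,0,0,0,0,0,0.003,0,0,0,0,0,0.003,0,0,0,0,0,0.003,0,0,0,0,0,0.003,0,0,0])

```text
time: 9.35
eef_pos: [0.5143, 0.0202, 0.0679]
tcp_rot: [0.052, 0.999, -0.0, 0.0]
contact_force: [-5.3, 0.5, 15.0]
opening: 0.0
finger_force: 7.7
```

Force is 15 N and z has bottomed out at the expected 0.068, so the key is fully down and held. I release it.

>>> carry_out(deltas=[0,0,-0.01,0,0,0,0,0,-0.04,0,0,0,0,0,-0.08,0,0,0,0,0,-0.12,0,0,0,0,0,-0.14,0,0,0])

```text
time: 9.98
eef_pos: [0.5143, 0.0202, 0.2075]
tcp_rot: [0.052, 0.999, -0.0, 0.002]
contact_force: [-0.4, -0.6, 0.1]
opening: -0.004
finger_force: 0.0
```

>>> carry_out(deltas=[0.02,0.04,0,0,0,0,0.03,0.1,0,0,0,0,0.04,0.15,0,0,0,0,0.05,0.2,0,0,0,0,0.06,0.25,0,0,0,0])

```text
time: 10.6
eef_pos: [0.4794, 0.2768, 0.2046]
tcp_rot: [0.052, 0.999, -0.0, -0.0]
contact_force: [0.5, -0.0, -0.1]
opening: -0.001
finger_force: 0.0
```

```bash
python3 - <<'E'
from h import *
delta(0,0,.2)
im,w=cloud("side"); im2,_=cloud("top"); cv2.imwrite("pics/e.png",np.vstack([cv2.resize(a[120:280,190:400,::-1],(394,300)) for a in(im,im2)]))
E
```

```text
t 10.6 now H [-110.4  221.4] 0.2046 F [ 0.5 -0.  -0.1]
delta [-0.1104 -0.2214  0.0047] [-0. -0. -0.]
```

View pics/e.png

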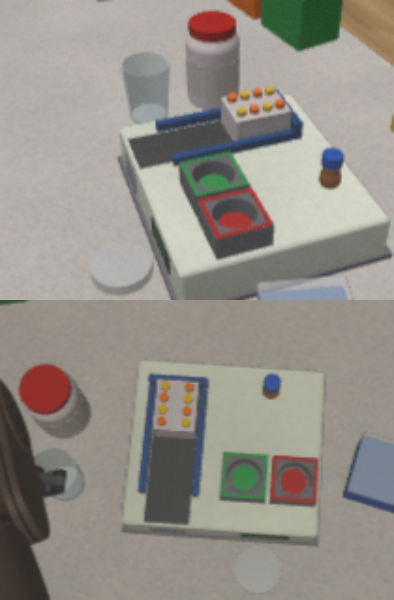

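The block is home at the stop, both keys are up, and the bystanders have not moved. The arm is clear of everything.

```bash
python3 -c "
from plant import ctrl
print(ctrl.sign_off())"
```

```text
the job is handed in; nothing more can be done
None
```

The job is handed in at about 10.6 s of the 42 s limit: the block is home against the back stop, the green key was pressed fully down and released, and the red key and the bystanders were left untouched; `sign_off` returned no verdict.

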